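Load the rolling-race ramp

TASK

On the bench stands a two-lane sloped ramp with a round roller, one solid and one hollow, lying at the low end of each lane. With the fingertips push each roller, in either order, up its own lane until it drops into the nest in front of the end stop and stays there without rolling back. Only push them, never pick them up or take them out of their lanes; leave the meter, the beaker and the weight where they stand, and finish clear of everything.

Things in the scene. Friction and masses are not known exactly. Their poses are not given: they have to be found in the camera images.
- gutter: Two-lane gutter, wooden floor, fixed; its place and heading vary. Frame tilted with the slope: x uphill along the lanes (0.10 rad above level), y left looking uphill, z square to the running floor (top z = 0). Origin: mid width, low end of the floor, 30 mm above the bench. Lanes 66 mm wide, centred on y = +50 and -50 mm; divider 34 mm wide and outer walls are 8 mm high. 291 x 176 mm over all.
- lip_top (a point): Top middle of the low lip across the gutter's low end: 7 mm above the running floor, 6 mm thick, its uphill face at gutter x = 0. The rollers rest against it at the start. Axes as the gutter's.
- nest_left (a point): Where the axis middle of a roller lies once it is home in the left lane (gutter x 254, y +50, z 15 mm). The running floor ends at gutter x = 240 mm in a step 5 mm down to the nest floor; a roller whose axis passes x = 243 mm drops in and the step keeps it there, with 1 mm of play. Axes as the gutter's.
- nest_right (a point): The same point in the right lane (gutter x 254, y -50, z 15 mm).
- stop_top (a point): Top middle edge of the end stop's face, at the high end of both lanes: gutter x = 274.5 mm, 34 mm above the running floor; the stop is a plate 10 mm thick across the whole width.
- solid: Solid bare steel-grey metal roller, flat closed ends, 40 mm diameter, 60 mm long, about 0.3 kg, loose. Origin on its axis at mid length; its axis (own y) lies across the lane. It starts at the low end of one of the two lanes, resting on the lip, its axis 15 mm up-slope of the lip and 20 mm above the running floor; let go on the slope it rolls back down. Which lane it is in varies.
- tube: Hollow grey plastic tube, open through, 40 mm outside diameter, 32 mm bore, 60 mm long, about 0.1 kg, loose. Origin on its axis at mid length; its axis (own y) lies across the lane. Starts at the low end of the other lane in the same way.
- meter: Bystander, loose: black hand-held multimeter lying on its back, 150 x 75 x 43 mm. Origin at the centre of its underside, x along its length.
- beaker: Bystander, loose: clear open beaker, 70 mm across the rim, 80 mm high. Origin at the centre of its underside.
- weight: Bystander, loose: steel laboratory weight with a knob on top, 44 mm diameter, 64 mm high. Origin at the centre of its underside.
Things that resemble listed ones, but are neither listed nor needed, are in the scene too. What is shaped like the tube but pink or turquoise is not meant.

How it is judged:
By the outcome, as a careful person would: the job done as asked, in the order asked, and still so for the second after the job is handed in, with the robot touching nothing.
It also fails if it takes over 51 s, if anything falls off the work surface, if the arm or the gripper's body presses on something with over 40 N, if the wrist force passes 120 N, or if a joint passes its speed limit or range.

ROBOT

A 6-joint arm with a two-finger parallel gripper is mounted at the origin on the work surface. World frame = base frame: x ahead of the robot, y to its left, z up, the work surface at z = 0. Lengths are in m, angles in rad, forces in N, time in s.
With the tool pointing down it reaches from about 0.3 to 0.775 m from the base axis. Payload 14.6 kg.
Tool frame: the origin (TCP) lies at the very end of the fingers, on their centre line; the grasp point (between the pads) lies 19 mm behind it; z points along the fingers, y is the line along which they close (so a half turn about z gives the same grasp; the last joint's range is limited). The gripper opens to 94 mm and grips with 3 to 60 N. Pads are 16 mm wide; open, the fingers measure 119 mm over their backs; the gripper's body (75 mm by 177 mm) begins 78 mm behind the grasp point.
Start: joints at [-1.275, 0.3, 1.521, -0, 1.321, -0.067], TCP at [0.195, -0.514, 0.183] pointing down, gripper open.
Joint ranges: [-3.03, 3.03], [-0.79, 2.21], [0.23, 2.52], [-1.04, 4.18], [0, 3.07], [-2.55, 2.55]. Speed limits (rad/s): [2.22, 2.22, 2.57, 3.14, 3.14, 3.14].

INTERFACE

Orientations are given as [roll, pitch, yaw] about the fixed x, y, z axes, in that order (R = Rz(yaw) Ry(pitch) Rx(roll)).
In Python, from station import ctrl gives the robot as it stands.
- The arm moves only by the tool move_arm, never from a script. Its argument "increments" is a list of rows, each a list of 7 numbers: the opening, from 0 (shut) to 1 (fully open), then the shift along the tool's x, y, z in units of 50 mm (1.0 is 50 mm), then the turn, a rotation vector about the tool's x, y, z in rad. In form: [[claw, tx, ty, tz, rx, ry, rz], ...]. A call has 1 to 20 rows; each row shifts and turns the commanded pose from where the row before left it, along the tool's axes as they then stand; what a row does not reach is not made up. A row lasts 1/10 s, in which the tool goes at most 50 mm and 8.59 degrees, less where a joint would pass 70% of its speed; a pose out of reach is approached as far as the arm can. A call is refused whole if a number of a shift passes 1 or a number of a turn 0.15, either way. A call with a gripper value outside its range is refused whole. The fingers move at their own pace and stop on an object; "force" is the grip in N (left out, the last holds). Time passes only in rows, so rows that do not move let the fingers close. It gives the time, the measured TCP pose, the force, the opening and the grip force at its end, in the units of the state.
- ctrl.get_obs(): the state, without advancing time (a new reading comes with each control period).
- ctrl.camera(name): name is "scene" or "side" or "wrist"; returns a dict with "color" (480x640x3 uint8, blue, green, red), "K" (3x3 intrinsics, pixels), "distortion" ([k1, k2, p1, p2, k3] as OpenCV has them; the pictures are not rectified), "pose" (4x4, takes a point from camera to world coordinates); the wrist camera has in their place "tool_from_camera" (4x4, takes a point from camera to tool coordinates, whose origin is the TCP and whose axes are the flange's). Camera axes: x right, y down, z forward; pixel columns grow to the right and rows downward; lengths in m; the calibration is good to about 2 mm. A picture is of the moment at which its call begins: read the wrist's pose just before it. There is no depth.
- ctrl.hand_in(): hands the job in; it is judged then, once.
Trained networks look in a picture, given as the dict that the camera call returned (one of the last four; its "shot" number tells which), for a name from the list of things; names that differ only in an ending like _2 or _b are one class to them, and where a whole thing is asked for, a point or a joint stands for the part that bears it (a point fixed in the world has none). Each returns a list of dicts, best first, with "conf" (0 to 1); they miss things now and then, are a little off and sometimes report something else, mostly with a low value. They report only what shows in the picture. A call takes as long as a camera call. They do not tell look-alikes from the thing itself.
- ctrl.cut_out(name, picture): "mask" (480x640 bool, what is visible of it) and "centre" ([row, column] in pixels, amid what is visible of it).
The state is a dict: "time_s": time; "qpos": joint angles; "joint_vel": joint speeds; "tau": joint torques, N m; "ee_pos": TCP position; "eef_rot": TCP orientation; "force": force on the tool from outside, world axes, zero at the start; "moment": the same for the moment, N m; "grip_width": finger opening in m; "grip_force": force on a finger pad.
Only numpy, scipy, OpenCV 4.12 (cv2) and the standard library are available. Lean on these libraries where they do the work, as an engineer would, in place of code of your own. Each camera call takes 0.05 s, during which the arm holds its last target. There are 200 camera calls.

## Working session

There is one attempt and no reset: what is moved stays moved. The work goes in short steps, Python scripts to look and compute and a tool call to move; the robot and the scene stay as the last step left them, time stands still between calls to the robot, and variables do not carry over. Pictures are saved under pics/ and viewed, at most 10 in all, crops included, and the job is handed in when it is done.

Besides the shell and the picture viewer there is one more tool, called after ">>>" as name([rows], argument=value, ...), one row to a line, values as JSON. move_arm: Moves the arm, as the interface text tells. Its arguments: {"type":"object","properties":{"increments":{"type":"array","items":{"type":"array","items":{"type":"number"}}},"force":{"type":"number"}},"required":["increments"]}

```bash
mkdir -p pics
python3 - <<'E'
from station import ctrl
import cv2,numpy as np
print(ctrl.get_obs())
for n in ("scene","side"):
    p=ctrl.camera(n); cv2.imwrite(f"pics/{n}0.png",p["color"])
    print(n,p["K"],p["distortion"],p["pose"])
    for o in ("gutter","solid","tube","meter","beaker","weight"):
        for r in ctrl.cut_out(o,p)[:3]: 
            ys,xs=np.where(r["mask"]);print(o,r["conf"],r["centre"],xs.min(),xs.max(),ys.min(),ys.max())
E
```

```text
{'time_s': 0.0, 'qpos': array([-1.27461006e+00,  3.00474097e-01,  1.52162488e+00, -1.25912060e-05,
        1.32073386e+00, -6.65948511e-02]), 'joint_vel': array([ 0.00050115,  0.0009318 ,  0.00054377,  0.00063135, -0.00043376,
        0.00208482]), 'tau': array([ 4.75519064e-04, -5.31800258e+01, -3.52735448e+01,  7.08381878e-02,
        2.43471900e-02, -7.94763287e-05]), 'ee_pos': array([ 0.1950851 , -0.51389866,  0.18286619]), 'eef_rot': array([-3.14035441e+00, -7.03598248e-05,  3.62784195e-01]), 'force': array([ 0.59858484, -0.01043582, -0.6530176 ]), 'moment': array([-0.04869097,  0.0069609 , -0.00853583]), 'grip_force': 0.0, 'grip_width': 0.09408050328180632}
scene [[545.73828304   0.         317.9200894 ]
 [  0.         545.73828304 249.06971053]
 [  0.           0.           1.        ]] [-0.07965811  0.          0.          0.          0.        ] [[ 0.21488305  0.74831876 -0.62757016  1.24813254]
 [ 0.97658658 -0.17134583  0.13007407 -0.12285338]
 [-0.01019466 -0.64082731 -0.76761737  0.97440414]
 [ 0.          0.          0.          1.        ]]
gutter 0.61 [266.2, 339.1] 2
[... 510 characters left out ...]
   1.        ]] [-0.05540125  0.          0.          0.          0.        ] [[-0.99577823 -0.07082147  0.05839547  0.43984712]
 [-0.08924118  0.59801748 -0.79649928  1.07589384]
 [ 0.02148774 -0.79834793 -0.60181298  0.90776894]
 [ 0.          0.          0.          1.        ]]
gutter 0.61 [284.8, 304.1] 268 347 244 317
solid 0.81 [242.7, 284.5] 272 294 237 251
tube 0.9 [251.2, 380.3] 367 393 242 258
tube 0.6 [243.3, 322.6] 310 334 235 250
tube 0.58 [221.0, 308.0] 297 320 214 230
meter 0.88 [395.1, 234.4] 195 273 376 417
beaker 0.9 [372.2, 347.2] 333 367 347 395
beaker 0.69 [244.1, 284.0] 272 294 237 251
weight 0.49 [189.1, 324.8] 319 332 174 195
weight 0.4 [283.4, 303.9] 268 347 244 317
```

View pics/scene0.png

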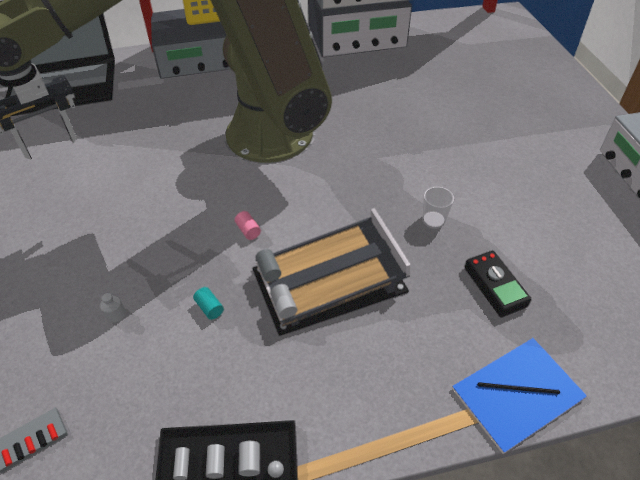

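View pics/side0.png

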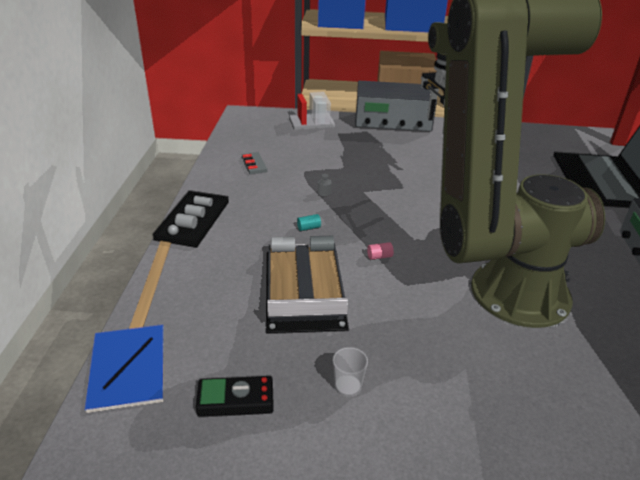

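Scene picture: the uphill end (white stop, about (374,210)-(409,272)) is on the right. The dark tube is at (267,263) in the lane nearer the robot and the bright solid roller is at (284,303). The pink and turquoise pieces are decoys. The side picture agrees. Next I fit the gutter pose.

```bash
cat > fit.py <<'E'
from station import ctrl
import cv2,numpy as np
from scipy.optimize import minimize
from scipy.spatial.transform import Rotation as R
def pose(p): # gutter->world
    T=np.eye(4);T[:3,:3]=(R.from_euler('z',p[2])*R.from_euler('y',-0.10)).as_matrix();T[:3,3]=[p[0],p[1],.030];return T
def proj(c,W):
    C=np.linalg.inv(c["pose"]);return cv2.projectPoints(np.asarray(W,float),cv2.Rodrigues(C[:3,:3])[0],C[:3,3],c["K"],np.array(c["distortion"]))[0][:,0]
def g2w(p,P): T=pose(p);return np.asarray(P)@T[:3,:3].T+T[:3,3]
def pts(p):
    a=[(x,s*.088,z) for s in(1,-1) for x,z in((.2745,.034),(.2845,.034),(-.006,.008))]
    a=g2w(p,a); b=g2w(p,[(x,s*.088,0) for s in(1,-1) for x in(-.006,.2845)]);b[:,2]=0
    t=np.linspace(0,2*np.pi,20,endpoint=False)
    r=g2w(p,[(.015+.02*np.cos(u),y0+s*.03,.02+.02*np.sin(u)) for y0 in(.05,-.05) for s in(1,-1) for u in t])
    return np.vstack([a,b,r])
if __name__=="__main__":
    cs=[]
    for n in("scene","side"):
        c=ctrl.camera(n);m=ctrl.cut_out("gutter",c)[0]["mask"].astype(np.uint8)
        gy,gx=np.where(m);
        for o in("solid","tube"):
            for r in ctrl.cut_out(o,c):
                if cv2.dilate(m,np.ones((5,5)))[r["mask"]].any(): m|=r["mask"].astype(np.uint8)
        y,x=np.where(m);h=cv2.convexHull(np.stack([x,y],1).astype(np.int32))
        f=np.zeros((480*4,640*4),np.uint8);cv2.fillPoly(f,[(h*4+2)],1);cs.append((c,f))
    def cost(p):
        e=0
        for c,f in cs:
            q=cv2.convexHull(proj(c,pts(p)).astype(np.float32));g=np.zeros_like(f);cv2.fillPoly(g,[np.round(q*4+2).astype(np.int32)],1)
            e+=(f^g).sum()/(f|g).sum()
        return e
    best=min((minimize(cost,[x0,y0,a],method="Nelder-Mead",options=dict(initial_simplex=[[x0,y0,a],[x0+.03,y0,a],[x0,y0+.03,a],[x0,y0,a+.15]],xatol=1e-4,fatol=1e-4)) for x0 in(.5,.56) for y0 in(-.2,-.12) for a in(1.5,1.8)),key=lambda r:r.fun)
    p=best.x;print(p,best.fun);np.save("p.npy",p)
    ims=[]
    for c,f in cs:
        im=c["color"].copy()
        L=[[(-.006,s*.088,.008),(.2745,s*.088,.008)] for s in(1,-1)]+[[(0,y,0),(.24,y,0)] for y in(.083,.017,-.017,-.083)]+[[(.2745,-.088,.034),(.2745,.088,.034)]]+[[(.24,-.088,0),(.24,.088,0)]]
        for l in L:
            q=np.round(proj(c,g2w(p,l))*16).astype(int);cv2.line(im,tuple(map(int,q[0])),tuple(map(int,q[1])),(0,0,255),1,cv2.LINE_AA,4)
        k=proj(c,g2w(p,[(.13,0,0)]))[0].astype(int)
        ims.append(cv2.resize(im[k[1]-75:k[1]+75,k[0]-100:k[0]+100],(400,300),interpolation=cv2.INTER_CUBIC))
    # per-camera shifts
    for c,f in cs:
        c1=lambda p:cost(p)
    cv2.imwrite("pics/fit0.png",np.hstack(ims))
    T=pose(p)
    print("up",T[:3,0]); 
    for y in(.05,-.05):print(y,g2w(p,[(-.05,y,.014),(.015,y,.02),(.254,y,.015)]).round(4))
E
python3 fit.py
```

```text
[ 0.56094962 -0.08706859  1.72131876] 0.29316486075487136
up [-0.14920553  0.98375353  0.09983342]
0.05 [[ 0.5192 -0.1451  0.0389]
 [ 0.5096 -0.0818  0.0514]
 [ 0.4738  0.1538  0.0703]]
-0.05 [[ 0.6181 -0.1301  0.0389]
 [ 0.6084 -0.0668  0.0514]
 [ 0.5727  0.1688  0.0703]]
```

View pics/fit0.png

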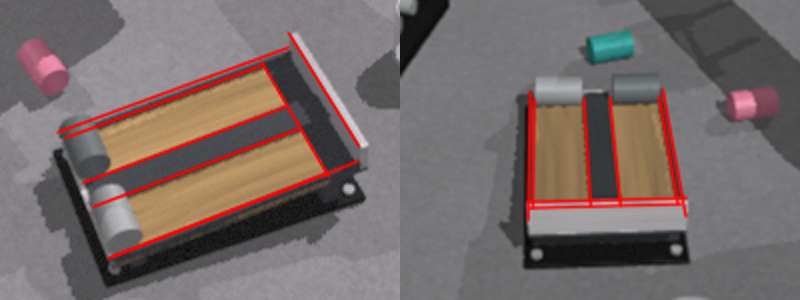

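The overlay shows that the black base plate spoils the silhouette fit by a few mm. I'll refit on the wood floors and the rollers, rendering the occluders as well.

```bash
cat > fit2.py <<'E'
from fit import *
from itertools import product
S=4
def box(x,y,z): return list(product(x,y,z))
def render(c,p):
    im=np.zeros((480*S,640*S),np.uint8)
    def hull(P,v):
        q=cv2.convexHull(proj(c,g2w(p,P)).astype(np.float32));cv2.fillPoly(im,[np.round(q*S+S/2).astype(np.int32)],v)
    for y in((.017,.083),(-.083,-.017)): hull(box((0,.24),y,(0,)),1)
    for y in((-.017,.017),(.083,.088),(-.088,-.083)): hull(box((0,.2745),y,(0,.008)),3)
    hull(box((.2745,.2845),(-.088,.088),(-.02,.034)),3)
    t=np.linspace(0,2*np.pi,24)
    for y in(.05,-.05): hull([(.015+.02*np.cos(u),y+s*.03,.02+.02*np.sin(u)) for s in(1,-1) for u in t],2)
    return im
def wood(c,near):
    h=cv2.cvtColor(c["color"],cv2.COLOR_BGR2HSV);w=((h[...,0]>8)&(h[...,0]<24)&(h[...,1]>70)).astype(np.uint8)
    return w&near
if __name__=="__main__":
    cs=[]
    for n in("scene","side"):
        c=ctrl.camera(n);g=ctrl.cut_out("gutter",c)[0]["mask"].astype(np.uint8);near=cv2.dilate(g,np.ones((5,5)))
        r=np.zeros_like(g)
        for o in("solid","tube"):
            for d in ctrl.cut_out(o,c):
                if near[d["mask"]].any(): r|=d["mask"].astype(np.uint8)
        b=lambda m:cv2.resize(m.astype(np.float32),None,fx=S,fy=S,interpolation=cv2.INTER_LINEAR)>.5
        cs.append((c,b(wood(c,near)),b(r)))
    def cost(p,cc=cs):
        e=0
        for c,w,r in cc:
            q=render(c,p);e+=((q==1)^w).sum()/w.sum()+((q==2)^r).sum()/r.sum()
        return e
    def go(cc,p0): return minimize(cost,p0,args=(cc,),method="Nelder-Mead",options=dict(initial_simplex=[p0,p0+[.01,0,0],p0+[0,.01,0],p0+[0,0,.05]],xatol=1e-4,fatol=1e-4))
    p0=np.load("p.npy");r=go(cs,p0);r=go(cs,r.x);p=r.x
    print(p,r.fun,[ (q.x.round(4),round(q.fun,3)) for q in(go(cs[:1],p),go(cs[1:],p))])
    np.save("p.npy",p);ims=[]
    for c,w,_ in cs:
        q=render(c,p);big=cv2.resize(c["color"],None,fx=S,fy=S,interpolation=cv2.INTER_CUBIC)
        for v,col in((1,(0,0,255)),(2,(0,255,0)),(3,(255,0,0))):
            cv2.drawContours(big,cv2.findContours((q==v).astype(np.uint8),0,1)[0],-1,col,1)
        k=(proj(c,g2w(p,[(.13,0,0)]))[0]*S).astype(int);ims.append(big[k[1]-280:k[1]+280,k[0]-340:k[0]+340])
    cv2.imwrite("pics/fit1.png",cv2.resize(np.hstack(ims),(800,330),interpolation=cv2.INTER_AREA))
    print("up",pose(p)[:3,0],"left",pose(p)[:3,1])
    for y in(.05,-.05):print(y,g2w(p,[(-.035,y,.014),(.015,y,.02),(.254,y,.015)]).round(4).tolist())
E
python3 fit2.py
```

```text
[ 0.56246984 -0.08768068  1.71971083] 0.3164869937101518 [(array([ 0.5644, -0.0875,  1.7249]), np.float64(0.134)), (array([ 0.562 , -0.0889,  1.719 ]), np.float64(0.136))]
up [-0.14762353  0.98399217  0.09983342] left [-0.98893271 -0.14836473  0.        ]
0.05 [[0.5184, -0.1309, 0.0404], [0.5111, -0.0823, 0.0514], [0.4757, 0.1534, 0.0703]]
-0.05 [[0.6173, -0.1161, 0.0404], [0.61, -0.0675, 0.0514], [0.5746, 0.1682, 0.0703]]
```

View pics/fit1.png

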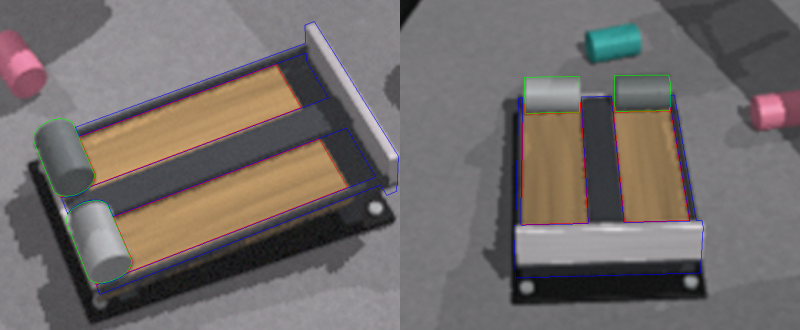

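The overlay now matches the floors, rollers and stop closely: the tube is in the left lane (nearer the robot) and the solid is in the right. First I turn the tool to line up with the lane and set the fingers about 30 mm apart.

>>> move_arm([
  [0.32,0,0,0,0,0,-0.136],
  [0.32,0,0,0,0,0,-0.136],
  [0.32,0,0,0,0,0,-0.136],
  [0.32,0,0,0,0,0,-0.136],
  [0.32,0,0,0,0,0,-0.136],
  [0.32,0,0,0,0,0,-0.136],
  [0.32,0,0,0,0,0,-0.136],
  [0.32,0,0,0,0,0,-0.136],
  [0.32,0,0,0,0,0,-0.136],
  [0.32,0,0,0,0,0,-0.136],
  [0.32,0,0,0,0,0,0],
])

```text
time_s: 2.6
ee_pos: [0.1952, -0.5142, 0.1834]
eef_rot: [-3.142, -0.0, 1.725]
force: [-0.4, -0.3, 0.2]
grip_width: 0.03
grip_force: 0.0
```

```bash
cat > go.py <<'E'
# usage: go.py gx gy gz  -> shift in tool units from the present pose to that gutter point, tool yaw error
import sys
from fit import *
o=ctrl.get_obs();p=np.load("p.npy");a=np.array(sys.argv[1:],float).reshape(-1,3)/1000
M=R.from_euler('xyz',o["eef_rot"]).as_matrix()
gi=(o["ee_pos"]-pose(p)[:3,3])@pose(p)[:3,:3]
prev=o["ee_pos"]
print("t",o["time_s"],"rot",o["eef_rot"].round(4),"pos",o["ee_pos"].round(4),"gutter mm",(gi*1e3).round(1),"F",o["force"].round(1),"w",round(o["grip_width"],4),"yaw want",p[2].round(4))
for w in g2w(p,a): print((w-prev)@M/.05, w.round(4)); prev=w
E
python3 go.py -35 50 120 -35 50 14 230 50 14
python3 - <<'E'
from fit import *
c=ctrl.camera("scene");p=np.load("p.npy")
for r in ctrl.cut_out("tube",c):
    y,x=r["centre"];u=cv2.undistortPoints(np.array([[[x,y]]]),c["K"],np.array(c["distortion"]))[0,0]
    d=c["pose"][:3,:3]@[*u,1];o=c["pose"][:3,3];W=o+d*((.02-o[2])/d[2]);print(W.round(3),((W-pose(p)[:3,3])@pose(p)[:3,:3]*1e3).round())
E
```

```text
t 2.6 rot [-3.1416 -0.      1.725 ] pos [ 0.1952 -0.5142  0.1834] gutter mm [-350.1  426.5  189.3] F [-0.4 -0.3  0.2] w 0.03 yaw want 1.7197
[6.36980085 7.56421352 0.75052217] [ 0.52   -0.1414  0.1459]
[2.11629517e-01 1.16928247e-03 2.10941024e+00] [ 0.5184 -0.1309  0.0404]
[ 5.27345103  0.028046   -0.52908186] [0.4793 0.1298 0.0669]
[ 0.488 -0.087  0.02 ] [ 11.  74. -11.]
[ 0.557 -0.224  0.02 ] [-134.   26.    3.]
[ 0.353 -0.112  0.02 ] [  6. 210. -11.]
```

>>> move_arm([
  [0.32,0.4,0.47,0.047,0,0,0],
  [0.32,0.4,0.47,0.047,0,0,0],
  [0.32,0.4,0.47,0.047,0,0,0],
  [0.32,0.4,0.47,0.047,0,0,0],
  [0.32,0.4,0.47,0.047,0,0,0],
  [0.32,0.4,0.47,0.047,0,0,0],
  [0.32,0.4,0.47,0.047,0,0,0],
  [0.32,0.4,0.47,0.047,0,0,0],
  [0.32,0.4,0.47,0.047,0,0,0],
  [0.32,0.4,0.47,0.047,0,0,0],
  [0.32,0.4,0.47,0.047,0,0,0],
  [0.32,0.4,0.47,0.047,0,0,0],
  [0.32,0.4,0.47,0.047,0,0,0],
  [0.32,0.4,0.47,0.047,0,0,0],
  [0.32,0.4,0.47,0.047,0,0,0],
  [0.32,0.37,0.514,0.045,0,0,0.005],
  [0.32,0,0,0,0,0,0],
])

```text
time_s: 4.4
ee_pos: [0.5223, -0.1398, 0.1455]
eef_rot: [-3.142, -0.0, 1.717]
force: [-0.9, -0.4, -0.3]
grip_width: 0.03
grip_force: 0.0
```

```bash
python3 go.py -35 50 14 -20 50 14 225 50 14
python3 - <<'E'
from fit import *
c=ctrl.camera("wrist");cv2.imwrite("pics/w0.png",c["color"])
E
```

```text
t 4.4 rot [-3.1415e+00 -5.0000e-04  1.7168e+00] pos [ 0.5223 -0.1398  0.1455] gutter mm [-33.8  47.5 119.5] F [-0.9 -0.4 -0.3] w 0.03 yaw want 1.7197
[ 0.18624125 -0.05130054  2.10099999] [ 0.5184 -0.1309  0.0404]
[ 0.2985147  -0.0008748  -0.02980287] [ 0.5162 -0.1162  0.0419]
[ 4.87574003 -0.01428837 -0.48678026] [0.48   0.1249 0.0664]
```

View pics/w0.png

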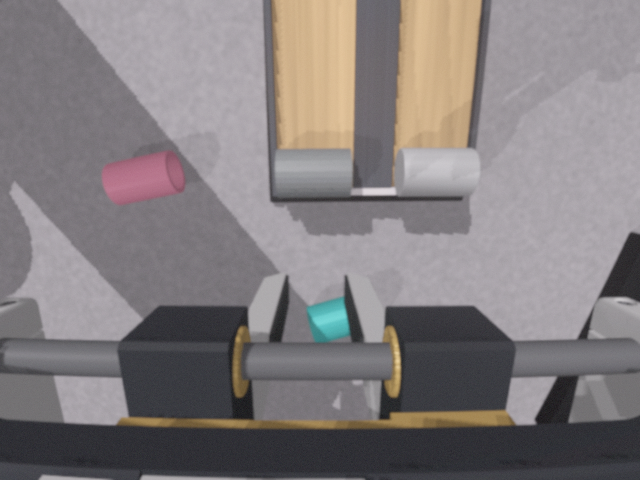

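Wrist picture: the fingertips (columns 288-345) are centred on the dark tube (275-353), well back from it, and the turquoise decoy is much further off. I'll descend, then push slowly.

>>> move_arm([
  [0.32,0.04,-0.05,0.42,0,0,0],
  [0.32,0.04,0,0.42,0,0,0],
  [0.32,0.04,0,0.42,0,0,0],
  [0.32,0.04,0,0.42,0,0,0],
  [0.32,0.03,0,0.42,0,0,0],
  [0.32,0,0,0,0,0,0],
  [0.32,0.1,0,-0.01,0,0,0],
  [0.32,0.1,0,-0.01,0,0,0],
  [0.32,0.1,0,-0.01,0,0,0],
  [0.32,0.1,0,-0.01,0,0,0],
  [0.32,0.1,0,-0.01,0,0,0],
  [0.32,0.1,0,-0.01,0,0,0],
])

```text
time_s: 5.65
ee_pos: [0.5125, -0.1029, 0.0442]
eef_rot: [3.141, 0.0, 1.718]
force: [0.3, -1.2, 2.1]
grip_width: 0.0299
grip_force: 1.0
```

```bash
python3 go.py 200 50 14 230 50 14
python3 - <<'E'
from fit import *
c=ctrl.camera("scene");cv2.imwrite("pics/s1.png",cv2.resize(c["color"][180:360,200:440],(800,600)))
E
```

```text
t 5.65 rot [3.1414e+00 1.0000e-04 1.7179e+00] pos [ 0.5125 -0.1029  0.0442] gutter mm [-6.2 51.6 14.9] F [ 0.3 -1.2  2.1] w 0.0299 yaw want 1.7197
[ 4.10533501  0.02543839 -0.39501466] [0.4837 0.1003 0.0639]
[ 0.59699409 -0.00105352 -0.05997452] [0.4793 0.1298 0.0669]
```

View pics/s1.png

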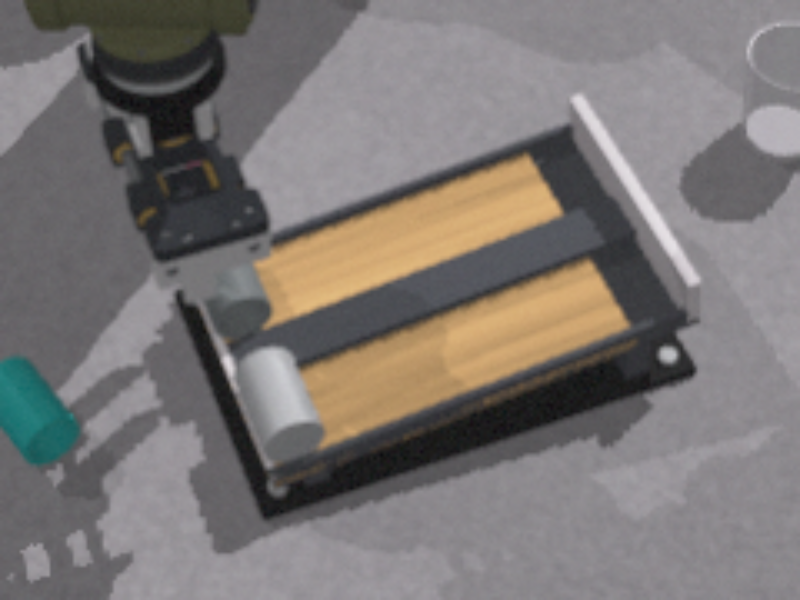

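Scene picture: the fingers touch the tube, which is off the lip and still square in its lane. I continue.

>>> move_arm([
  [0.32,0.1,0,-0.01,0,0,0],
  [0.32,0.2,0,-0.02,0,0,0],
  [0.32,0.2,0,-0.02,0,0,0],
  [0.32,0.2,0,-0.02,0,0,0],
  [0.32,0.2,0,-0.02,0,0,0],
  [0.32,0.2,0.01,-0.02,0,0,0],
  [0.32,0.2,0.01,-0.02,0,0,0],
  [0.32,0.2,0,-0.02,0,0,0],
  [0.32,0.2,0,-0.02,0,0,0],
  [0.32,0.2,0,-0.02,0,0,0],
  [0.32,0.2,0,-0.02,0,0,0],
  [0.32,0.2,0,-0.02,0,0,0],
  [0.32,0.2,0,-0.02,0,0,0],
  [0.32,0.2,0,-0.02,0,0,0],
  [0.32,0.2,0,-0.02,0,0,0],
  [0.32,0.2,0,-0.02,0,0,0],
  [0.32,0.2,0,-0.02,0,0,0],
  [0.32,0.1,0,-0.01,0,0,0],
  [0.32,0.1,0,-0.01,0,0,0],
])

```text
time_s: 7.6
ee_pos: [0.4879, 0.0703, 0.0615]
eef_rot: [3.142, 0.0, 1.718]
force: [-0.5, 0.6, 0.6]
grip_width: 0.0302
grip_force: 0.0
```

```bash
python3 go.py 215 50 14 224 50 14
```

```text
t 7.6 rot [3.1416e+00 1.0000e-04 1.7181e+00] pos [0.4879 0.0703 0.0615] gutter mm [169.7  50.3  14.6] F [-0.5  0.6  0.6] w 0.0302 yaw want 1.7197
[ 0.90374166  0.00543431 -0.07771677] [0.4815 0.1151 0.0654]
[ 0.17909926 -0.00029255 -0.01798251] [0.4802 0.1239 0.0663]
```

>>> move_arm([
  [0.32,0.1,0,-0.01,0,0,0],
  [0.32,0.1,0,-0.01,0,0,0],
  [0.32,0.1,0,-0.01,0,0,0],
  [0.32,0.1,0,-0.01,0,0,0],
  [0.32,0.1,0,-0.01,0,0,0],
  [0.32,0.1,0,-0.01,0,0,0],
  [0.32,0.1,0,-0.01,0,0,0],
  [0.32,0.1,0,-0.01,0,0,0],
  [0.32,0.1,0,-0.01,0,0,0],
  [0.32,0.1,0,-0.01,0,0,0],
  [0.32,0,0,0,0,0,0],
  [0.32,0,0,0,0,0,0],
])

```text
time_s: 8.8
ee_pos: [0.4806, 0.1194, 0.0664]
eef_rot: [3.142, 0.0, 1.718]
force: [0.5, -0.6, 0.3]
grip_width: 0.0301
grip_force: 0.0
```

```bash
python3 go.py 224 50 14
python3 - <<'E'
from fit import *
a=ctrl.camera("scene")["color"][180:330,240:440];b=ctrl.camera("side")["color"][190:340,210:410]
cv2.imwrite("pics/s2.png",cv2.resize(np.hstack([a,b]),(800,300),interpolation=cv2.INTER_CUBIC))
E
```

```text
t 8.8 rot [3.1416 0.     1.7181] pos [0.4806 0.1194 0.0664] gutter mm [219.5  50.3  14.6] F [ 0.5 -0.6  0.3] w 0.0301 yaw want 1.7197
[0.09083344 0.00555277 0.00285106] [0.4802 0.1239 0.0663]
```

View pics/s2.png

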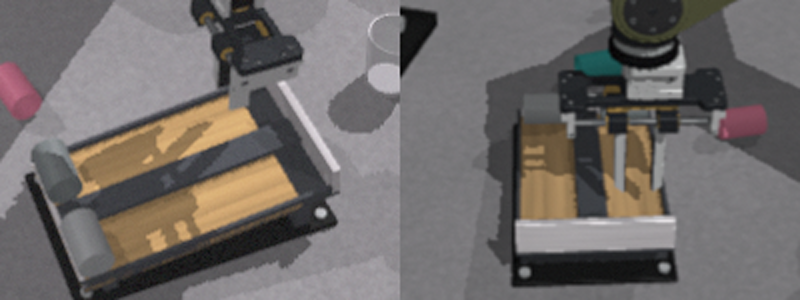

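The tube is back at the low end (scene crop (57,168)), so it slipped past the fingers. I need to check the real tip height against the pictures.

Run:
```python
from fit import *
p=np.load("p.npy");o=ctrl.get_obs();M=R.from_euler('xyz',o["eef_rot"]).as_matrix()
ims=[]
for n in("scene","side"):
    c=ctrl.camera(n)
    im=cv2.resize(c["color"],None,fx=6,fy=6,interpolation=cv2.INTER_CUBIC)
    for s in(1,-1):
        for dy in(.015,.0275):
            for dx in (-.008,.008):
                q=proj(c,[o["ee_pos"]+M@[dx,s*dy,0]])[0];cv2.circle(im,tuple(np.round(q*6+3).astype(int).tolist()),2,(0,0,255),-1)
    k=(proj(c,[o["ee_pos"]])[0]*6).astype(int);ims.append(im[k[1]-250:k[1]+150,k[0]-200:k[0]+200])
cv2.imwrite("pics/tip.png",np.hstack(ims))
```

```text
(no output)
```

View pics/tip.png

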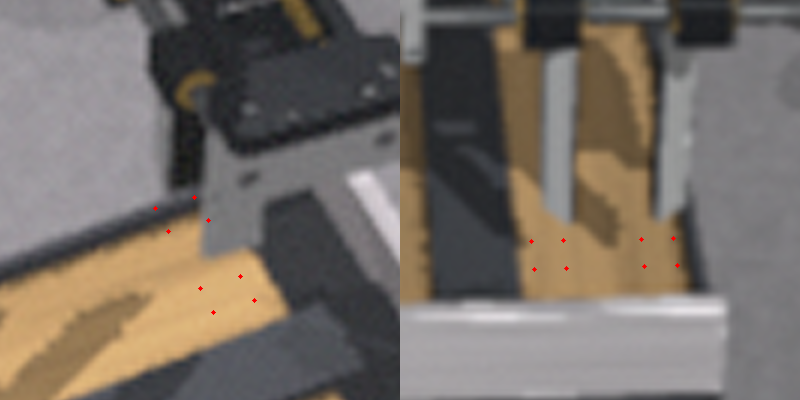

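Run:
```python
from fit import *
p=np.load("p.npy");o=ctrl.get_obs();T=pose(p)
C={n:ctrl.camera(n) for n in("scene","side")}
def px(n,u,v):
    k=(proj(C[n],[o["ee_pos"]])[0]*6).astype(int)
    return (np.array([u,v])+[k[0]-200,k[1]-250]-3)/6.
def tri(a,b):
    A=[]
    for n,q in(("scene",a),("side",b)):
        u=cv2.undistortPoints(q.reshape(1,1,2),C[n]["K"],np.array(C[n]["distortion"]))[0,0];d=C[n]["pose"][:3,:3]@[*u,1];d/=np.linalg.norm(d);A.append((np.eye(3)-np.outer(d,d),C[n]["pose"][:3,3]))
    return np.linalg.solve(sum(a for a,_ in A),sum(a@c for a,c in A))
W=tri(px("scene",235,252),px("side",160,218))
print(W,o["ee_pos"],((W-T[:3,3])@T[:3,:3]*1e3))
```

```text
[0.498268   0.1247254  0.08646962] [0.48059635 0.11915791 0.06642394] [224.12117422  31.9777213   34.26602787]
```

Triangulating the visible fingertip puts it about 19 mm higher than the reported TCP, so the fingers rode over the tube. I'll check by gently touching the lane floor.

>>> move_arm([
  [0.32,0,0,0.1,0,0,0],
  [0.32,0,0,0.1,0,0,0],
  [0.32,0,0,0.1,0,0,0],
  [0.32,0,0,0.1,0,0,0],
  [0.32,0,0,0.06,0,0,0],
  [0.32,0,0,0,0,0,0],
])

```text
time_s: 9.7
ee_pos: [0.4803, 0.1193, 0.0429]
eef_rot: [-3.141, 0.0, 1.718]
force: [0.3, -0.3, -0.3]
grip_width: 0.0301
grip_force: 0.0
```

>>> move_arm([
  [0.32,0,0,0.06,0,0,0],
  [0.32,0,0,0,0,0,0],
])

```text
time_s: 9.9
ee_pos: [0.4805, 0.1193, 0.0402]
eef_rot: [-3.141, -0.0, 1.718]
force: [1.1, 0.6, 0.2]
grip_width: 0.0298
grip_force: 0.0
```

>>> move_arm([
  [0.32,0,0,0.04,0,0,0],
  [0.32,0,0,0,0,0,0],
])

```text
time_s: 10.1
ee_pos: [0.4805, 0.1193, 0.0383]
eef_rot: [-3.141, -0.0, 1.718]
force: [-0.9, 1.1, -0.2]
grip_width: 0.0302
grip_force: 0.0
```

The reported TCP is already 14 mm below the floor with no contact, so the tip offset is real.

>>> move_arm([
  [0.32,0,0,0.04,0,0,0],
  [0.32,0,0,0,0,0,0],
])

```text
time_s: 10.3
ee_pos: [0.4805, 0.1193, 0.0362]
eef_rot: [-3.141, -0.0, 1.718]
force: [0.7, 0.7, -0.2]
grip_width: 0.0304
grip_force: 0.0
```

>>> move_arm([
  [0.32,0,0,0.04,0,0,0],
  [0.32,0,0,0,0,0,0],
])

```text
time_s: 10.5
ee_pos: [0.4805, 0.1193, 0.0342]
eef_rot: [-3.141, -0.0, 1.718]
force: [0.4, -0.8, 0.0]
grip_width: 0.03
grip_force: 0.0
```

```bash
python3 go.py 219.5 50 50 -38 50 50 -38 50 -7 150 50 -7 200 50 -7 220 50 -7
```

```text
t 10.5 rot [-3.1413 -0.      1.7178] pos [0.4805 0.1193 0.0342] gutter mm [216.2  50.4 -17.4] F [ 0.4 -0.8  0. ] w 0.03 yaw want 1.7197
[-0.06902408  0.00745679 -1.34849777] [0.4814 0.116  0.1017]
[-5.12427416  0.01009604  0.51401592] [ 0.5194 -0.1374  0.076 ]
[1.13782575e-01 9.80348312e-05 1.13430751e+00] [ 0.5185 -0.1318  0.0192]
[ 3.74121764 -0.00737109 -0.37528153] [0.4908 0.0532 0.038 ]
[ 0.99500469 -0.0019604  -0.09980892] [0.4834 0.1024 0.043 ]
[ 0.39800188 -0.00078416 -0.03992357] [0.4804 0.1221 0.045 ]
```

>>> move_arm([
  [0.32,0,0,-0.34,0,0,0],
  [0.32,0,0,-0.34,0,0,0],
  [0.32,0,0,-0.34,0,0,0],
  [0.32,0,0,-0.34,0,0,0],
  [0.32,-0.39,0,0.04,0,0,0],
  [0.32,-0.39,0,0.04,0,0,0],
  [0.32,-0.39,0,0.04,0,0,0],
  [0.32,-0.39,0,0.04,0,0,0],
  [0.32,-0.39,0,0.04,0,0,0],
  [0.32,-0.39,0,0.04,0,0,0],
  [0.32,-0.39,0,0.04,0,0,0],
  [0.32,-0.39,0,0.04,0,0,0],
  [0.32,-0.39,0,0.04,0,0,0],
  [0.32,-0.39,0,0.04,0,0,0],
  [0.32,-0.39,0,0.04,0,0,0],
  [0.32,-0.39,0,0.04,0,0,0],
  [0.32,-0.39,0,0.04,0,0,0],
  [0.32,0,0,0,0,0,0],
])

```text
time_s: 12.3
ee_pos: [0.5177, -0.133, 0.0761]
eef_rot: [-3.141, 0.0, 1.716]
force: [0.1, 0.1, -0.5]
grip_width: 0.03
grip_force: 0.0
```

```bash
python3 go.py -38 50 -7 12 50 -7
```

```text
t 12.3 rot [-3.1413e+00  1.0000e-04  1.7159e+00] pos [ 0.5177 -0.133   0.0761] gutter mm [-33.4  51.   49.7] F [ 0.1  0.1 -0.5] w 0.03 yaw want 1.7197
[0.02183567 0.02080042 1.13777509] [ 0.5185 -0.1318  0.0192]
[ 0.99499142 -0.00386194 -0.09988573] [ 0.5111 -0.0826  0.0242]
```

>>> move_arm([
  [0.32,-0.02,0.02,0.28,0,0,0],
  [0.32,0,0,0.28,0,0,0],
  [0.32,0,0,0.28,0,0,0],
  [0.32,0,0,0.28,0,0,0],
  [0.32,0,0,0,0,0,0],
  [0.32,0.1,0,-0.01,0,0,0],
  [0.32,0.1,0,-0.01,0,0,0],
  [0.32,0.1,0,-0.01,0,0,0],
  [0.32,0.1,0,-0.01,0,0,0],
  [0.32,0.1,0,-0.01,0,0,0],
  [0.32,0.1,0,-0.01,0,0,0],
  [0.32,0.1,0,-0.01,0,0,0],
  [0.32,0.1,0,-0.01,0,0,0],
  [0.32,0.1,0,-0.01,0,0,0],
  [0.32,0.1,0,-0.01,0,0,0],
  [0.32,0.1,0,-0.01,0,0,0],
  [0.32,0.1,0,-0.01,0,0,0],
])

```text
time_s: 14.0
ee_pos: [0.51, -0.0725, 0.0265]
eef_rot: [-3.142, -0.0, 1.718]
force: [-0.0, -1.5, 0.8]
grip_width: 0.0302
grip_force: 0.4
```

```bash
cat > trk.py <<'E'
from fit import *
p=np.load("p.npy");T=pose(p)
for n in("scene","side"):
    c=ctrl.camera(n)
    for o in("solid","tube"):
        for r in ctrl.cut_out(o,c)[:4]:
            y,x=r["centre"];u=cv2.undistortPoints(np.array([[[x,y]]]),c["K"],np.array(c["distortion"]))[0,0]
            d=T[:3,:3].T@c["pose"][:3,:3]@[*u,1];s=T[:3,:3].T@(c["pose"][:3,3]-T[:3,3]);g=s+d*((.02-s[2])/d[2])
            print(n,o,r["conf"],(g[:2]*1e3).round(),int(r["mask"].sum()))
E
python3 trk.py; python3 go.py 200 50 -7
```

```text
scene solid 0.86 [ 21. -59.] 635
scene solid 0.18 [-323.   90.] 564
scene tube 0.94 [-129.   19.] 593
scene tube 0.7 [50. 20.] 192
scene tube 0.5 [  2. 172.] 258
side solid 0.89 [ 19. -52.] 330
side tube 0.67 [ 55. 202.] 352
side tube 0.65 [50. 56.] 374
side tube 0.37 [ 544. -148.] 2992
t 14.3 rot [-3.1414e+00 -1.0000e-04  1.7177e+00] pos [ 0.51   -0.073   0.0264] gutter mm [21.8 49.7 -5.8] F [ 0.2 -0.2  0.8] w 0.0304 yaw want 1.7197
[ 3.54806339 -0.01301191 -0.3322577 ] [0.4834 0.1024 0.043 ]
```

The tube is now moving with the fingers (axis at x≈50, fingers at 22).

>>> move_arm([
  [0.32,0.1,0,-0.01,0,0,0],
  [0.32,0.14,0,-0.014,0,0,0],
  [0.32,0.16,0,-0.016,0,0,0],
  [0.32,0.16,0,-0.016,0,0,0],
  [0.32,0.16,0,-0.016,0,0,0],
  [0.32,0.16,0,-0.016,0,0,0],
  [0.32,0.16,0,-0.016,0,0,0],
  [0.32,0.16,0,-0.016,0,0,0],
  [0.32,0.16,0,-0.016,0,0,0],
  [0.32,0.16,0,-0.016,0,0,0],
  [0.32,0.16,0,-0.016,0,0,0],
  [0.32,0.16,0,-0.016,0,0,0],
  [0.32,0.16,0,-0.016,0,0,0],
  [0.32,0.16,0,-0.016,0,0,0],
  [0.32,0.16,0,-0.016,0,0,0],
  [0.32,0.16,0,-0.016,0,0,0],
  [0.32,0.16,0,-0.016,0,0,0],
  [0.32,0.16,0,-0.016,0,0,0],
  [0.32,0.14,0,-0.014,0,0,0],
  [0.32,0.12,0,-0.012,0,0,0],
])

```text
time_s: 16.3
ee_pos: [0.4875, 0.079, 0.0418]
eef_rot: [-3.142, -0.0, 1.718]
force: [-0.4, -1.0, -0.5]
grip_width: 0.0303
grip_force: 0.3
```

```bash
python3 trk.py; python3 go.py 220 50 -7
```

```text
scene solid 0.64 [ 11. -60.] 569
scene tube 0.8 [-128.   12.] 618
scene tube 0.66 [ 12. 179.] 480
scene tube 0.55 [209.  27.] 209
scene tube 0.21 [412.  41.] 1069
side solid 0.78 [ 17. -60.] 242
side tube 0.86 [ 58. 198.] 369
side tube 0.82 [204.  51.] 448
side tube 0.6 [-110.   25.] 155
t 16.6 rot [-3.1415 -0.      1.7176] pos [0.4876 0.0782 0.0417] gutter mm [175.5  49.4  -5.9] F [0.2 0.4 0.3] w 0.0302 yaw want 1.7197
[ 0.8881128  -0.01402127 -0.06631328] [0.4804 0.1221 0.045 ]
```

>>> move_arm([
  [0.32,0.1,0,-0.01,0,0,0],
  [0.32,0.1,0,-0.01,0,0,0],
  [0.32,0.1,0,-0.01,0,0,0],
  [0.32,0.1,0,-0.01,0,0,0],
  [0.32,0.1,0,-0.01,0,0,0],
  [0.32,0.1,0,-0.01,0,0,0],
  [0.32,0.1,0,-0.01,0,0,0],
  [0.32,0.1,0,-0.01,0,0,0],
  [0.32,0.08,0,-0.008,0,0,0],
  [0.32,0.06,0,-0.006,0,0,0],
  [0.32,0,0,0,0,0,0],
  [0.32,0,0,0,0,0,0],
])

```text
time_s: 17.8
ee_pos: [0.4807, 0.1249, 0.0464]
eef_rot: [-3.142, 0.0, 1.718]
force: [0.3, 0.6, 0.4]
grip_width: 0.0301
grip_force: 0.0
```

```bash
python3 trk.py; python3 go.py 180 50 -7 180 50 60 -38 -50 60 -38 -50 -7
```

```text
scene solid 0.81 [ 13. -59.] 602
scene tube 0.88 [-131.   11.] 589
scene tube 0.87 [  7. 176.] 481
scene tube 0.71 [252.  22.] 184
side solid 0.8 [ 18. -57.] 247
side tube 0.77 [-98.  17.] 232
side tube 0.6 [242.  48.] 172
side tube 0.55 [ 72. 202.] 319
side tube 0.38 [213. -14.] 3927
t 18.1 rot [-3.1415 -0.      1.7176] pos [0.4807 0.1248 0.0464] gutter mm [222.8  49.3  -5.9] F [-0.1 -0.1 -0.4] w 0.0305 yaw want 1.7197
[-0.84951047 -0.01245168  0.10832353] [0.4863 0.0827 0.041 ]
[-1.33753745e-01  1.86893177e-04 -1.33330788e+00] [0.4873 0.0761 0.1077]
[-4.33405983  2.00904108  0.43506246] [ 0.6184 -0.1236  0.0859]
[ 1.33753745e-01 -1.86893177e-04  1.33330788e+00] [ 0.6174 -0.117   0.0192]
```

>>> move_arm([
  [0.32,-0.15,0,0.015,0,0,0],
  [0.32,-0.15,0,0.015,0,0,0],
  [0.32,-0.15,0,0.015,0,0,0],
  [0.32,0,0,-0.34,0,0,0],
  [0.32,0,0,-0.34,0,0,0],
  [0.32,0,0,-0.34,0,0,0],
  [0.32,0,0,-0.34,0,0,0],
  [0.32,-0.37,0.154,0.037,0,0,0],
  [0.32,-0.37,0.154,0.037,0,0,0],
  [0.32,-0.37,0.154,0.037,0,0,0],
  [0.32,-0.37,0.154,0.037,0,0,0],
  [0.32,-0.37,0.154,0.037,0,0,0],
  [0.32,-0.37,0.154,0.037,0,0,0],
  [0.32,-0.37,0.154,0.037,0,0,0],
  [0.32,-0.37,0.154,0.037,0,0,0],
  [0.32,-0.37,0.154,0.037,0,0,0],
  [0.32,-0.37,0.154,0.037,0,0,0],
  [0.32,-0.37,0.154,0.037,0,0,0],
  [0.32,-0.37,0.154,0.037,0,0,0],
  [0.32,-0.37,0.154,0.037,0,0,0],
  [0.32,0,0,0,0,0,0],
])

```text
schema error: expected 1 to 20 rows
```

```bash
python3 trk.py; python3 go.py -38 -50 -7
python3 - <<'E'
from fit import *
a=ctrl.camera("scene")["color"][180:330,240:440];b=ctrl.camera("side")["color"][190:340,210:410]
cv2.imwrite("pics/s3.png",cv2.resize(np.hstack([a,b]),(800,300),interpolation=cv2.INTER_CUBIC))
E
```

```text
scene solid 0.77 [ 16. -53.] 614
scene tube 0.85 [  4. 176.] 442
scene tube 0.8 [-125.   20.] 595
scene tube 0.47 [249.  23.] 200
side solid 0.53 [  9. -55.] 241
side tube 0.8 [ 72. 207.] 291
side tube 0.73 [240.  60.] 208
side tube 0.66 [219. -13.] 3741
side tube 0.49 [-107.   10.] 227
t 18.4 rot [-3.1416  0.      1.7178] pos [0.4807 0.1249 0.0465] gutter mm [222.9  49.3  -5.8] F [ 0.2 -0.7  0.1] w 0.03 yaw want 1.7197
[-5.18505054  1.99583477  0.54429822] [ 0.6174 -0.117   0.0192]
```

View pics/s3.png

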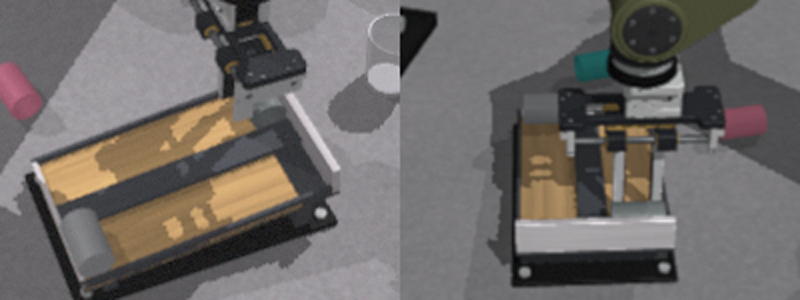

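That call had one row too many and was refused. The picture shows the tube up at the stop. I'll resend the move without the last row.

>>> move_arm([
  [0.32,-0.15,0,0.015,0,0,0],
  [0.32,-0.15,0,0.015,0,0,0],
  [0.32,-0.15,0,0.015,0,0,0],
  [0.32,0,0,-0.34,0,0,0],
  [0.32,0,0,-0.34,0,0,0],
  [0.32,0,0,-0.34,0,0,0],
  [0.32,0,0,-0.34,0,0,0],
  [0.32,-0.37,0.154,0.037,0,0,0],
  [0.32,-0.37,0.154,0.037,0,0,0],
  [0.32,-0.37,0.154,0.037,0,0,0],
  [0.32,-0.37,0.154,0.037,0,0,0],
  [0.32,-0.37,0.154,0.037,0,0,0],
  [0.32,-0.37,0.154,0.037,0,0,0],
  [0.32,-0.37,0.154,0.037,0,0,0],
  [0.32,-0.37,0.154,0.037,0,0,0],
  [0.32,-0.37,0.154,0.037,0,0,0],
  [0.32,-0.37,0.154,0.037,0,0,0],
  [0.32,-0.37,0.154,0.037,0,0,0],
  [0.32,-0.37,0.154,0.037,0,0,0],
  [0.32,-0.37,0.154,0.037,0,0,0],
])

```text
time_s: 20.5
ee_pos: [0.6186, -0.1221, 0.0879]
eef_rot: [-3.141, -0.0, 1.718]
force: [0.2, 0.0, 0.7]
grip_width: 0.0303
grip_force: 0.0
```

```bash
python3 trk.py; python3 go.py -38 -50 -7
```

```text
scene solid 0.86 [ 14. -57.] 548
scene solid 0.54 [154. -21.] 8174
scene tube 0.89 [-124.   11.] 595
scene tube 0.7 [250.  46.] 493
scene tube 0.65 [146. -24.] 8093
side solid 0.74 [ 13. -44.] 344
side tube 0.69 [-105.   32.] 310
side tube 0.57 [247.  55.] 200
side tube 0.54 [ 63. 194.] 359
t 20.8 rot [-3.1414e+00 -2.0000e-04  1.7181e+00] pos [ 0.618  -0.1202  0.0881] gutter mm [-34.4 -50.1  61.9] F [0.4 0.1 0.1] w 0.0303 yaw want 1.7197
[ 0.06522931 -0.00168837  1.37774594] [ 0.6174 -0.117   0.0192]
```

The tube stays home with the fingers gone. Now the solid.

>>> move_arm([
  [0.32,0,0,0.275,0,0,0],
  [0.32,0,0,0.275,0,0,0],
  [0.32,0,0,0.275,0,0,0],
  [0.32,0,0,0.275,0,0,0],
  [0.32,0,0,0.255,0,0,0],
  [0.32,0,0,0,0,0,0],
  [0.32,0.1,0,-0.01,0,0,0],
  [0.32,0.1,0,-0.01,0,0,0],
  [0.32,0.1,0,-0.01,0,0,0],
  [0.32,0.1,0,-0.01,0,0,0],
  [0.32,0.1,0,-0.01,0,0,0],
  [0.32,0.1,0,-0.01,0,0,0],
  [0.32,0.1,0,-0.01,0,0,0],
  [0.32,0.1,0,-0.01,0,0,0],
  [0.32,0.1,0,-0.01,0,0,0],
  [0.32,0.1,0,-0.01,0,0,0],
  [0.32,0.1,0,-0.01,0,0,0],
  [0.32,0.1,0,-0.01,0,0,0],
])

```text
time_s: 22.6
ee_pos: [0.6094, -0.0608, 0.0264]
eef_rot: [-3.142, 0.0, 1.718]
force: [0.1, -0.9, 0.9]
grip_width: 0.0298
grip_force: 0.8
```

```bash
python3 trk.py|grep solid; python3 go.py 175 -50 -7
```

```text
scene solid 0.6 [ 49. -88.] 157
side solid 0.93 [ 45. -52.] 365
t 22.9 rot [-3.1413e+00 -2.0000e-04  1.7178e+00] pos [ 0.6094 -0.0613  0.0262] gutter mm [ 18.7 -50.3  -5.7] F [-0.1 -0.1  0.6] w 0.03 yaw want 1.7197
[ 3.11317712 -0.01296184 -0.2848617 ] [0.586  0.0926 0.0405]
```

>>> move_arm([
  [0.32,0.1,0,-0.01,0,0,0],
  [0.32,0.14,0,-0.014,0,0,0],
  [0.32,0.16,0,-0.016,0,0,0],
  [0.32,0.16,0,-0.016,0,0,0],
  [0.32,0.16,0,-0.016,0,0,0],
  [0.32,0.16,0,-0.016,0,0,0],
  [0.32,0.16,0,-0.016,0,0,0],
  [0.32,0.16,0,-0.016,0,0,0],
  [0.32,0.16,0,-0.016,0,0,0],
  [0.32,0.16,0,-0.016,0,0,0],
  [0.32,0.16,0,-0.016,0,0,0],
  [0.32,0.16,0,-0.016,0,0,0],
  [0.32,0.16,0,-0.016,0,0,0],
  [0.32,0.16,0,-0.016,0,0,0],
  [0.32,0.16,0,-0.016,0,0,0],
  [0.32,0.16,0,-0.016,0,0,0],
  [0.32,0.16,0,-0.016,0,0,0],
  [0.32,0.16,0,-0.016,0,0,0],
  [0.32,0.14,0,-0.014,0,0,0],
  [0.32,0.12,0,-0.012,0,0,0],
])

```text
time_s: 24.9
ee_pos: [0.587, 0.0908, 0.0418]
eef_rot: [3.142, -0.0, 1.718]
force: [0.6, -1.4, 1.7]
grip_width: 0.0303
grip_force: 0.9
```

```bash
python3 trk.py|grep solid; python3 go.py 222 -50 -7
```

```text
scene solid 0.68 [198. -88.] 126
side solid 0.8 [202. -47.] 446
t 25.2 rot [-3.1413e+00 -1.0000e-04  1.7176e+00] pos [0.587  0.0899 0.0415] gutter mm [172.3 -50.6  -5.7] F [ 0.6 -0.5 -0.3] w 0.0303 yaw want 1.7197
[ 0.99149736 -0.01489061 -0.07290961] [0.579  0.1389 0.0452]
```

>>> move_arm([
  [0.32,0.1,0,-0.01,0,0,0],
  [0.32,0.1,0,-0.01,0,0,0],
  [0.32,0.1,0,-0.01,0,0,0],
  [0.32,0.1,0,-0.01,0,0,0],
  [0.32,0.1,0,-0.01,0,0,0],
  [0.32,0.1,0,-0.01,0,0,0],
  [0.32,0.1,0,-0.01,0,0,0],
  [0.32,0.1,0,-0.01,0,0,0],
  [0.32,0.1,0,-0.01,0,0,0],
  [0.32,0.06,0,-0.006,0,0,0],
  [0.32,0.04,0,-0.004,0,0,0],
  [0.32,0,0,0,0,0,0],
  [0.32,0,0,0,0,0,0],
])

```text
time_s: 26.5
ee_pos: [0.5798, 0.1395, 0.0467]
eef_rot: [-3.142, -0.0, 1.718]
force: [-0.2, -0.8, -0.3]
grip_width: 0.0304
grip_force: 0.0
```

```bash
python3 trk.py|grep solid; python3 go.py 222 -50 -7
```

```text
scene solid 0.5 [248. -90.] 145
side solid 0.58 [239. -56.] 228
t 26.8 rot [-3.1416 -0.      1.7176] pos [0.5798 0.1395 0.0467] gutter mm [222.6 -50.8  -5.6] F [1.  0.1 0. ] w 0.0299 yaw want 1.7197
[-0.00983081 -0.01655922  0.02944138] [0.579  0.1389 0.0452]
```

>>> move_arm([
  [0.32,-0.15,0,0.015,0,0,0],
  [0.32,-0.15,0,0.015,0,0,0],
  [0.32,-0.15,0,0.015,0,0,0],
  [0.32,0,0,-0.34,0,0,0],
  [0.32,0,0,-0.34,0,0,0],
  [0.32,0,0,-0.34,0,0,0],
  [0.32,0,0,-0.34,0,0,0],
  [0.32,0,0,-0.34,0,0,0],
  [0.32,-0.37,0,-0.1,0,0,0],
  [0.32,-0.37,0,-0.1,0,0,0],
  [0.32,-0.37,0,-0.1,0,0,0],
  [0.32,-0.37,0,-0.1,0,0,0],
  [0.32,-0.37,0,-0.1,0,0,0],
  [0.32,-0.37,0,-0.1,0,0,0],
  [0.32,-0.37,0,0,0,0,0],
  [0.32,-0.37,0,0,0,0,0],
  [0.32,-0.37,0,0,0,0,0],
  [0.32,-0.37,0,0,0,0,0],
  [0.32,-0.37,0,0,0,0,0],
  [0.32,0,0,0,0,0,0],
])

```text
time_s: 28.8
ee_pos: [0.613, -0.0865, 0.1592]
eef_rot: [-3.141, 0.0, 1.716]
force: [-0.7, 0.1, -0.6]
grip_width: 0.0301
grip_force: 0.0
```

```bash
python3 trk.py; python3 go.py 222 -50 -7
python3 - <<'E'
from fit import *
a=ctrl.camera("scene")["color"][180:330,240:440];b=ctrl.camera("side")["color"][190:340,210:410]
cv2.imwrite("pics/s4.png",cv2.resize(np.hstack([a,b]),(800,300),interpolation=cv2.INTER_CUBIC))
E
```

```text
scene solid 0.66 [254. -67.] 555
scene solid 0.24 [134. -25.] 8402
scene tube 0.9 [-130.   22.] 588
scene tube 0.78 [247.  48.] 542
scene tube 0.52 [ -5. 180.] 108
scene tube 0.5 [246. -66.] 577
side solid 0.8 [250. -49.] 227
side tube 0.72 [-103.   27.] 339
side tube 0.62 [183.   2.] 5031
side tube 0.58 [249.  54.] 195
side tube 0.57 [ 70. 195.] 313
t 29.1 rot [ 3.1416 -0.      1.7187] pos [ 0.6129 -0.0833  0.1595] gutter mm [  9.8 -50.5 129.2] F [-0.4 -0.5 -0.5] w 0.0299 yaw want 1.7197
[ 4.49525265 -0.01479287  2.28621778] [0.579  0.1389 0.0452]
```

View pics/s4.png

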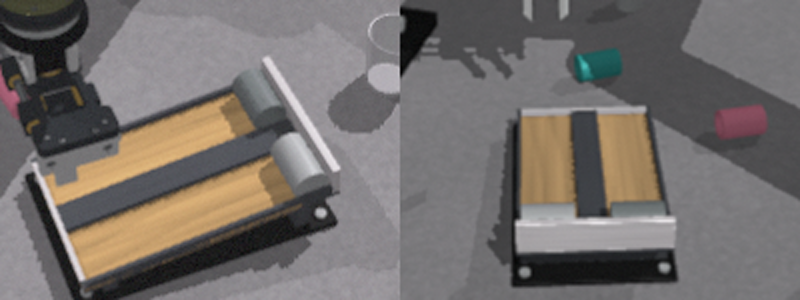

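Both rollers sit in their nests at the stop (scene crop (258,95) and (298,160)), the arm is clear and the bystanders are untouched.

```bash
python3 -c "
from station import ctrl
print(ctrl.hand_in())"
```

```text
the job is handed in; nothing more can be done
None
```

The job is handed in with both rollers resting in their nests, the arm clear and about 29 s used; the first push on the tube slid over it because the real fingertips sit about 19 mm above the reported TCP, so I lowered the tool and pushed again.

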